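# Square a plinth blank into the fence corner of a bench drill

## Task

Pick up the long limewood plinth blank, lay it the right way up on the table of the bench drill and slide it in under the drill until one long side lies flush along the fence and its far end sits flush against the stop block, square in the corner and ready for its dowel hole. Let go of it there, do not bump the drill, and leave everything else on the bench where it stands.

Things in the scene. Friction and masses are not known exactly. Their poses are not given: they have to be found in the camera images.
- plinth: Long plinth blank, loose pale limewood, 0.10-0.17 kg: slab 160 long (its x) x 56 wide (y) x 24 mm high, with a raised field 144 x 40 x 6 mm centred on top (30 mm high in all). Both ends are alike. Origin: centre of its underside, z up. Starts flat on the bench, right way up, at the robot's right.
- drill_stand: Base of the bench drill, fixed. Origin on the bench; x runs roughly away from the robot, from the open end towards the stop; y towards fence and pillar; z up. All mm below are in this frame. Grey flat table board: x -170 to 150, y -165 to 85, top at z 35. Blank fully home: long side along x, centre at x 10, y -10. The board is open at its -y side and -x end.
- fence (a point): Middle of the fence's working face, on the table: x -10, y 18, z 35 mm. The fence is a fixed dark batten 18 mm high, 22 mm thick, running along x from -150 to 130; its face looks to -y.
- stop (a point): Middle of the stop block's working face, on the table: x 90, y -27, z 35 mm. Fixed dark block 18 mm high, 35 mm thick, y -72 to 18; its face looks to -x.
- corner (a point): Inner corner where the working faces of fence and stop meet, on the table: x 90, y 18, z 35 mm, axes as drill_stand. Fully home the blank's origin is x -80, y -28, z 0 mm from it.
- drill: Pillar, head, chuck and bit, fixed; origin and axes as drill_stand. Head overhangs the table: x -87 to 7, y -45 to 185, z 165 to 306. Pillar 44 mm across at x -40, y 135; motor at y 160 to 250. Feed wheel on its far side: x 5 to 61, y -62 to 82, z 180 to 300. An upright gripper does not fit over the near end of a blank that is home: lean it 30 to 45 degrees, best towards the open -y side.
- bit_tip (a point): Tip of the drill bit, x -40, y -10, z 80 mm, pointing down. Bit 6 mm thick; chuck above it 35 mm across from z 113 to 153, quill 40 mm across up to z 166.
- switch_box (a point): Centre of the black switch box on the robot's side of the head, x -100, y 0, z 222 mm. Box 30 x 45 x 60 mm (x, y, z), its buttons reach x -120.
- short_plinth: Bystander, loose: a shorter plinth, 85 x 56 x 30 mm, lying on the bench. Origin under its centre.
- figure: Bystander, loose: carved robed figure, 150 mm tall, 68 mm across its foot. Origin under its centre.
- brush_jar: Bystander, loose: glass jar of paint brushes, 72 mm across, about 210 mm tall with the brushes. Origin under its centre.
- mallet: Bystander, loose: round carver's mallet standing on its head, 80 mm across, 200 mm tall. Origin under its centre.
- paint_pot: Bystander, loose: lidded paint pot, 60 mm across, 60 mm high. Origin under its centre.
- sheep: Bystander, loose: small carved sheep, about 80 mm long, 70 mm high. Origin under its centre.

How it is judged:
By the outcome, as a careful person would: the job done as asked, in the order asked, and still so for the second after the job is handed in, with the robot touching nothing.
It also fails if it takes over 58 s, if anything falls off the work surface, if the arm or the gripper's body presses on something with over 40 N, if the wrist force passes 120 N, or if a joint passes its speed limit or range.

## Robot

A 6-joint arm with a two-finger parallel gripper is mounted at the origin on the work surface. World frame = base frame: x ahead of the robot, y to its left, z up, the work surface at z = 0. Lengths are in m, angles in rad, forces in N, time in s.
With the tool pointing down it reaches from about 0.3 to 0.775 m from the base axis. Payload 14.6 kg.
Tool frame: the origin (TCP) lies between the finger pads; the fingertips stand ctrl.tip_extent ahead of it and the grasp point (between the pads) lies 3 mm ahead of it (ctrl.tip_extent is the distance from the TCP to the fingertips, in m); z points along the fingers, y is the line along which they close (so a half turn about z gives the same grasp; the last joint's range is limited). The gripper opens to 94 mm and grips with 3 to 60 N. Pads are 16 mm wide; open, the fingers measure 119 mm over their backs; the gripper's body (75 mm by 177 mm) begins 78 mm behind the grasp point.
Start: joints at [-1.247, 0.3, 1.521, -0, 1.321, -0.067], TCP at [0.21, -0.509, 0.227] pointing down, gripper open.
Joint ranges: [-3.03, 3.03], [-0.79, 2.21], [0.23, 2.52], [-1.04, 4.18], [0, 3.07], [-2.55, 2.55]. Speed limits (rad/s): [2.22, 2.22, 2.57, 3.14, 3.14, 3.14].

## Interface

Orientations are given as [roll, pitch, yaw] about the fixed x, y, z axes, in that order (R = Rz(yaw) Ry(pitch) Rx(roll)).
In Python, from station import ctrl, viewer, workorder gives the robot as it stands (ctrl), with the cameras (viewer) and the job (workorder).
- The arm moves only by the tool shift_gripper, called after ">>>" by a JSON object that holds its "fn" and its "kwargs". Schema: {"type":"object","properties":{"deltas":{"type":"array","items":{"type":"object","properties":{"d":{"type":"array","items":{"type":"number"},"minItems":3,"maxItems":3},"rot":{"type":"array","items":{"type":"number"},"minItems":3,"maxItems":3}},"additionalProperties":false},"minItems":1,"maxItems":10},"finger_gap":{"type":"number"},"force":{"type":"number"},"only":{"type":"string"},"quiet":{"type":"boolean"},"lines":{"type":"string"}},"required":["deltas"],"additionalProperties":false}. deltas is a list of rows, 1 to 10 of them, each an object with the fields d (a list: dx, dy, dz in shares of the most that a row can go, 1 being 50 mm), rot (a list: a rotation vector rx, ry, rz in normalised numbers (1 is 4 rad)); a field left out counts as zero; each row shifts and turns the commanded pose from where the row before left it, along the tool's axes as they then stand; what a row does not reach is not made up. A row lasts 1/10 s, in which the tool goes at most 0.05 m and 0.15 rad, less where a joint would pass 70% of its speed; a pose out of reach is approached as far as the arm can. finger_gap is the finger opening in m, set as the call begins (left out keeps the last). The fingers move at their own pace and stop on an object; force is the grip in N (left out, the last holds). Time passes only in rows, so rows that do not move let the fingers close. The tool returns the time, the measured TCP pose, the force, the opening and the grip force at its end. only (a regular expression) keeps the lines of the reply that match it, lines (a string "A,B") keeps lines A to B, and quiet returns only ok. A shift or turn number past 1, either way, is cut back to 1. Input that does not fit is refused with a message, and nothing moves.
- ctrl.get_obs(): the state, without advancing time (a new reading comes with each control period).
- viewer.camera(name): name is "scene" or "top"; returns a dict with "pixels" (384x512x3 uint8, blue, green, red), "fx", "fy", "cx", "cy" (pixels), "k1" (the pictures are not rectified: a ray, as slopes to the right and down, at radius r is drawn at 1 + k1 r^2 times it, then the intrinsics apply), "extrinsics" (4x4, takes a point from camera to world coordinates). Camera axes: x right, y up, looking along -z (the intrinsics and any distortion apply to the point x, -y, -z); pixel columns grow to the right and rows downward; lengths in m; the calibration is good to about 2 mm. A picture is of the moment at which its call begins. There is no depth.
- workorder.hand_in(): hands the job in; it is judged then, once.
The state is a dict: "time_s": time; "qpos": joint angles; "joint_vel": joint speeds; "tau": joint torques, N m; "ee_pos": TCP position; "eef_rot": TCP orientation; "force": force on the tool from outside, world axes, zero at the start; "moment": the same for the moment, N m; "grip_width": finger opening in m; "grip_force": force on a finger pad.
Only numpy, scipy, OpenCV 4.12 (cv2) and the standard library are available. Lean on these libraries where they do the work, as an engineer would, in place of code of your own. Each camera call takes 0.05 s, during which the arm holds its last target. There are 200 camera calls.

## Working session

There is one attempt and no reset: what is moved stays moved. The work goes in short steps, Python scripts to look and compute and a tool call to move; the robot and the scene stay as the last step left them, time stands still between calls to the robot, and variables do not carry over. Pictures are saved under pics/ and viewed, at most 10 in all, crops included, and the job is handed in when it is done.

```bash
ls; mkdir -p pics
```

Run:
```python
from station import ctrl, viewer, workorder
import cv2,numpy as np
for n in("scene","top"):
    c=viewer.camera(n); cv2.imwrite(f"pics/{n}0.png",cv2.resize(c["pixels"],(800,600),interpolation=cv2.INTER_CUBIC))
    print(n,c["fx"],c["fy"],c["cx"],c["cy"],c["k1"]);print(np.round(c["extrinsics"],4))
print(ctrl.tip_extent,ctrl.get_obs())
```

```text
pics
station.py
scene 395.0838073439249 395.0838073439249 259.1895529302751 189.28050289721855 -0.07367635271739674
[[-0.6425 -0.6237  0.4452  1.0559]
 [ 0.7663 -0.5238  0.372   0.4289]
 [ 0.0012  0.5801  0.8145  1.1589]
 [ 0.      0.      0.      1.    ]]
top 480.72943001053414 480.72943001053414 252.27736121365314 193.80436601970038 -0.10488010494416564
[[-0.0185  0.996  -0.0875  0.3829]
 [-0.9998 -0.0178  0.0078 -0.0263]
 [ 0.0063  0.0877  0.9961  1.6783]
 [ 0.      0.      0.      1.    ]]
0.022 {'time_s': 0.1, 'qpos': array([-1.24660591e+00,  3.00389249e-01,  1.52151096e+00, -2.33776171e-05,
        1.32069180e+00, -6.66369629e-02]), 'joint_vel': array([-0.00109765, -0.00114159, -0.00152154,  0.00024799, -0.00078887,
       -0.00051972]), 'tau': array([-8.93315628e-04, -5.32644582e+01, -3.53282475e+01,  7.09276437e-02,
        2.35144689e-02, -6.84691327e-05]), 'ee_pos': array([ 0.20943113, -0.50833966,  0.22696088]), 'eef_rot': array([-3.14059401e+00, -4.39503114e-05,  3.90833150e-01]), 'force': array([ 0.44072491,  0.56080109, -0.15191955]), 'moment': array([-0.00590921, -0.02014091,  0.00209449]), 'grip_force': 0.0, 'grip_width': 0.09416558609971441}
```

View pics/scene0.png

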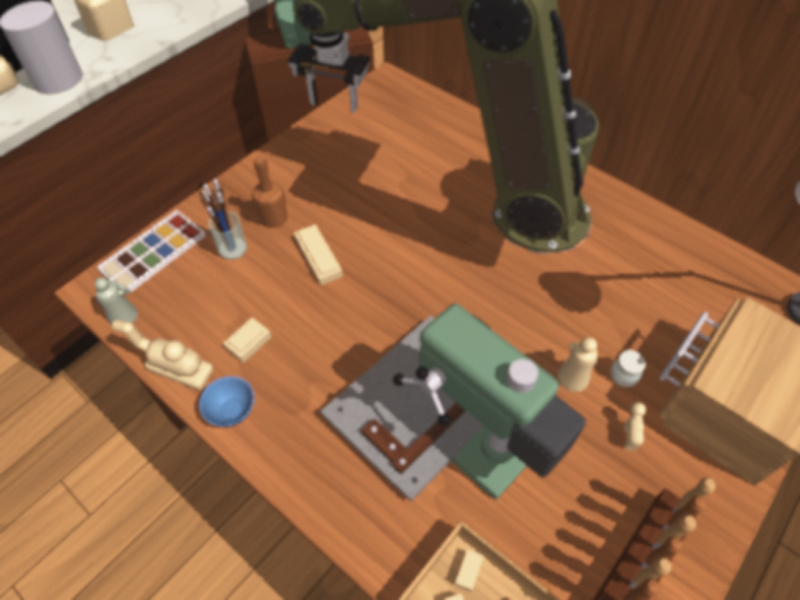

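View pics/top0.png

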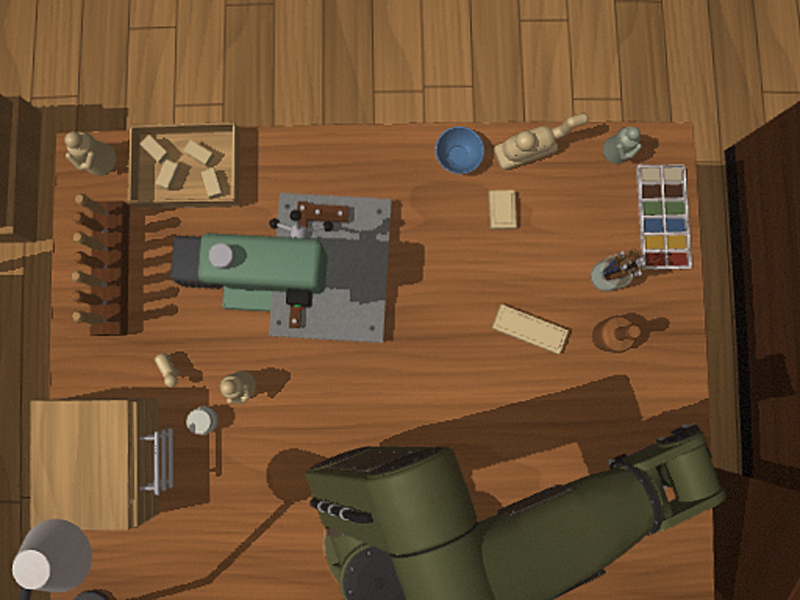

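Top view: plinth at about (530,329), drill board corners about (281,193), (391,199), (384,341), (269,336). Enlarged crops come next.

Create h.py:
```python
import cv2,numpy as np
from station import ctrl, viewer, workorder
def cam(n):
    return viewer.camera(n)
def proj(c,P):
    P=np.atleast_2d(P);E=c["extrinsics"];q=(P-E[:3,3])@E[:3,:3]
    a=q[:,0]/-q[:,2];b=-q[:,1]/-q[:,2];s=1+c["k1"]*(a*a+b*b)
    return np.c_[c["fx"]*a*s+c["cx"],c["fy"]*b*s+c["cy"]]
def back(c,uv,z):
    from scipy.optimize import least_squares
    return np.array([np.r_[least_squares(lambda p:proj(c,[p[0],p[1],z])[0]-t,[.4,0]).x,z] for t in np.atleast_2d(uv)])
def crop(c,u0,v0,w,h,k):
    return cv2.resize(c["pixels"][v0:v0+h,u0:u0+w],None,fx=k,fy=k,interpolation=cv2.INTER_CUBIC)
```

Run:
```python
from h import *
t=cam("top");s=cam("scene")
import pickle
pickle.dump((t,s),open("c0.pkl","wb"))
a=crop(t,165,115,100,112,5) # board
b=crop(t,308,185,60,45,5)
im=np.zeros((560,800,3),np.uint8);im[:560,:500]=a;im[:225,500:800]=b
cv2.imwrite("pics/t1.png",im)
cv2.imwrite("pics/s1.png",crop(s,180,140,200,180,4)[:600,:800])
```

```text
(no output)
```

View pics/t1.png

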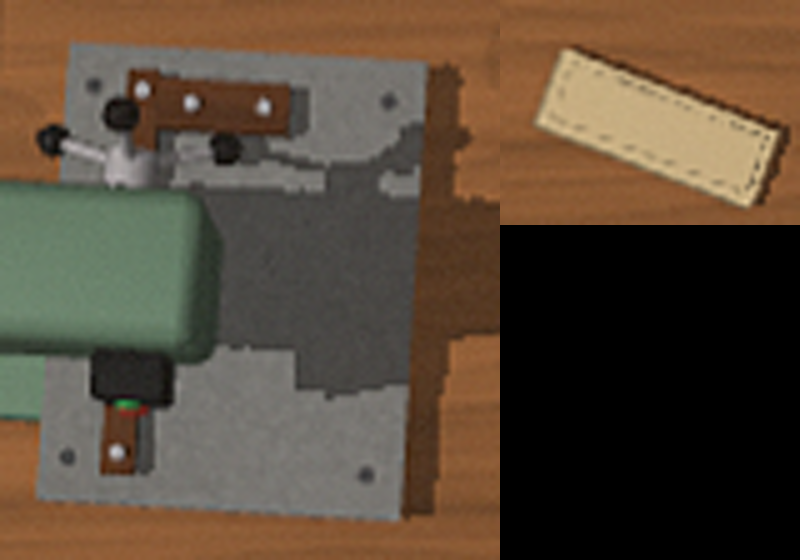

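View pics/s1.png

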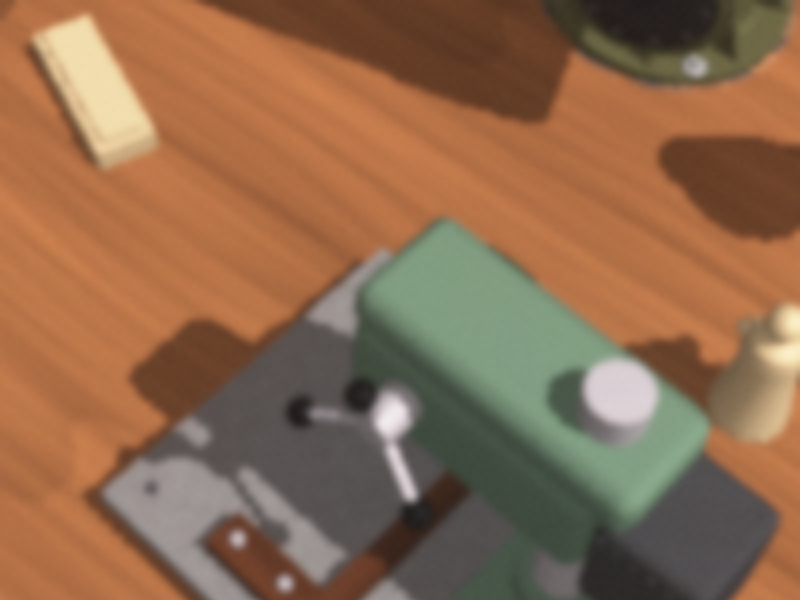

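Crop shows board corners at (70,43), (427,63), (402,520), (37,498) and fence/stop; plinth slab corners (565,47), (783,128), (752,207), (537,124). In the scene crop, board corners are (103,492) and (388,250), and the plinth is at top left. I'll fit the poses.

Create fit.py:
```python
from h import *
import pickle
from scipy.optimize import least_squares
t,s=pickle.load(open("c0.pkl","rb"))
T=lambda u,v,u0=165,v0=115:((u+.5)/5-.5+u0,(v+.5)/5-.5+v0)
S=lambda u,v:((u+.5)/4-.5+180,(v+.5)/4-.5+140)
def W(p,L):
    L=np.array(L)/1e3;c,n=np.cos(p[2]),np.sin(p[2])
    return np.c_[p[0]+c*L[:,0]-n*L[:,1],p[1]+n*L[:,0]+c*L[:,1],L[:,2]]
def fit(obs,p0):
    f=lambda p:np.concatenate([(proj(c,W(p,[L]))[0]-uv) for c,uv,L in obs])
    r=least_squares(f,p0,loss="soft_l1");print(np.round(r.x,4),np.round(r.fun.reshape(-1,2),2).tolist());return r.x
B=[(t,T(70,43),(150,85,35)),(t,T(427,63),(150,-165,35)),(t,T(402,520),(-170,-165,35)),(t,T(37,498),(-170,85,35)),
(t,T(101,474),(-150,40,53)),(t,T(134,474),(-150,18,53)),(t,T(291,85),(125,-72,53)),(t,T(289,135),(90,-72,53))]
BS=[(s,S(103,492),(150,-165,35)),(s,S(388,250),(-170,-165,35))]
P=lambda u,v:T(u-500,v,308,185)
Q=[(t,P(565,47),(80,28,24)),(t,P(783,128),(80-160,28,24)),(t,P(752,207),(-80,-28,24)),(t,P(537,124),(80,-28,24))]
QS=[(s,S(35,42),(-80,28,24)),(s,S(105,152),(80,28,24)),(s,S(155,133),(80,-28,24))]
if __name__=="__main__":
    b=fit(B,[.5,.1,0]);fit(BS,b);b=fit(B+BS,b)
    q=fit(Q,[.4,-.2,1.2]);print(proj(s,W(q,[(-80,28,24),(80,28,24),(80,-28,24),(-80,-28,24),(80,28,0)])))
    print([S(35,42),S(105,152),S(155,133),S(88,15),S(107,168)])
    print("corner",W(b,[(90,18,35),(10,-10,35),(-40,-10,80)]))
```

```bash
python3 fit.py
```

```text
[ 0.6238  0.1393 -0.075 ] [[0.12, -0.14], [0.23, -0.24], [-0.1, 0.25], [0.06, 0.43], [0.01, -0.12], [-0.13, 0.25], [0.03, -0.21], [-0.21, -0.22]]
[ 0.6281  0.1449 -0.0896] [[-0.09, 0.09], [0.1, -0.13]]
[ 0.6239  0.1401 -0.0754] [[-0.09, -0.18], [0.02, -0.26], [-0.35, 0.22], [-0.19, 0.38], [-0.24, -0.17], [-0.38, 0.21], [-0.19, -0.25], [-0.44, -0.25], [-0.37, -0.84], [-1.21, -1.67]]
[ 0.4673 -0.3404  1.8496] [[-0.49, 30.36], [-0.43, 0.53], [0.82, -30.65], [0.21, -0.55]]
[[187.45747951 147.67454509]
 [224.73228257 160.78416111]
 [217.77303301 171.62226691]
 [179.95396485 157.95250957]
 [225.17346464 164.84844261]]
[(188.375, 150.125), (205.875, 177.625), (218.375, 172.875), (201.625, 143.375), (206.375, 181.625)]
corner [[0.71502475 0.15130077 0.035     ]
 [0.63314326 0.12940508 0.035     ]
 [0.58328525 0.13317058 0.08      ]]
```

Run:
```python
import re
x=open("fit.py").read()
i=x.index("Q=[");j=x.index('if __name__')
x=x[:i]+'''Q=[(t,P(565,47),(80,-28,24)),(t,P(783,128),(-80,-28,24)),(t,P(752,207),(-80,28,24)),(t,P(537,124),(80,28,24))]
QS=[(s,S(33,42),(-80,-28,24)),(s,S(103,152),(80,-28,24)),(s,S(156,132),(80,28,24))]
'''+x[j:]
i=x.index("    q=fit");j=x.index('    print("corner')
x=x[:i]+"    q=fit(Q,[.4,-.2,1.2]);fit(QS,q);fit(Q+QS,q)\n"+x[j:]
open("fit.py","w").write(x)
```

```bash
python3 fit.py
```

Run:
```python
from h import *
import pickle
t,s=pickle.load(open("c0.pkl","rb"))
```

```text
[ 0.6238  0.1393 -0.075 ] [[0.12, -0.14], [0.23, -0.24], [-0.1, 0.25], [0.06, 0.43], [0.01, -0.12], [-0.13, 0.25], [0.03, -0.21], [-0.21, -0.22]]
[ 0.6281  0.1449 -0.0896] [[-0.09, 0.09], [0.1, -0.13]]
[ 0.6239  0.1401 -0.0754] [[-0.09, -0.18], [0.02, -0.26], [-0.35, 0.22], [-0.19, 0.38], [-0.24, -0.17], [-0.38, 0.21], [-0.19, -0.25], [-0.44, -0.25], [-0.37, -0.84], [-1.21, -1.67]]
[ 0.467  -0.34    1.1883] [[0.08, 0.16], [-0.51, 0.34], [0.27, -0.34], [0.12, -0.15]]
[ 0.4699 -0.3339  1.2112] [[-0.31, -0.8], [-0.19, 0.9], [0.53, -0.14]]
[ 0.4672 -0.3384  1.1947] [[-0.49, 0.22], [-0.98, 0.13], [-0.11, -0.51], [-0.36, -0.05], [-0.35, -2.0], [-0.94, -0.16], [-0.12, -1.0]]
corner [[0.71502475 0.15130077 0.035     ]
 [0.63314326 0.12940508 0.035     ]
 [0.58328525 0.13317058 0.08      ]]
```

Create go.py:
```python
# go.py frame x y z yaw lean : delta in tool axes; frame b(oard, mm in board frame) or w(orld, m)
import sys,numpy as np
from scipy.spatial.transform import Rotation as R
from station import ctrl, viewer, workorder
B=(0.6239,0.1396,-0.075)
def board(p):
    c,s=np.cos(B[2]),np.sin(B[2]);d=np.array(p[:2])-B[:2]
    return np.round([1e3*(c*d[0]+s*d[1]),1e3*(-s*d[0]+c*d[1]),1e3*p[2]],1)
o=ctrl.get_obs();p=o["ee_pos"];r=R.from_euler("xyz",o["eef_rot"])
a=[float(v) for v in sys.argv[2:]]
yaw=a[3]
if sys.argv[1]=="b":
    c,s=np.cos(B[2]),np.sin(B[2]);x,y,z=np.array(a[:3])/1e3
    t=np.array([B[0]+c*x-s*y,B[1]+s*x+c*y,z]);yaw+=B[2]
else: t=np.array(a[:3])
g=R.from_euler("xyz",[np.pi,0,yaw])*R.from_rotvec([0,a[4] if len(a)>4 else 0,0])
print("t",round(o["time_s"],2),"board mm",board(p),"q",np.round(o["qpos"],2),"f",np.round(o["force"],1))
print("d tool now",np.round(r.inv().apply(t-p),4),"d tool after turning",np.round(g.inv().apply(t-p),4),"rotvec",np.round((r.inv()*g).as_rotvec(),4),"world d",np.round(t-p,4))
```

```bash
python3 go.py w .450 -.381 .026 1.190
```

```text
t 0.2 board mm [-364.7 -677.2  227.1] q [-1.25  0.3   1.52  0.    1.32 -0.07] f [-0.4  0.6 -0.1]
d tool now [ 0.2709 -0.026   0.2011] d tool after turning [0.2077 0.176  0.2011] rotvec [-7.000e-04 -4.000e-04 -7.992e-01] world d [ 0.2405  0.1274 -0.2011]
```

The manual's scale: shifts go in shares of 50 mm and turns go in shares of 4 rad. Converting my numbers, 0.04 m is 0.8, 0.03 m is 0.6.

>>> {"fn": "shift_gripper", "kwargs": {"deltas": [{"d":[0.6, -0.06, -0.2]}, {"d":[0.8, -0.08, -0.1]}, {"d":[0.8, -0.08, 0]}, {"d":[0.8, -0.08, 0]}, {"d":[0.8, -0.08, 0]}, {"d":[0.8, -0.08, 0]}, {"d":[0.8, -0.06, 0]}], "finger_gap": 0.094, "force": 50}}

```text
time_s: 0.9
ee_pos: [0.4505, -0.3806, 0.2424]
eef_rot: [-3.141, 0.0, 0.391]
force: [-0.1, 0.1, 0.5]
grip_width: 0.094
grip_force: 0.0
```

>>> {"fn": "shift_gripper", "kwargs": {"deltas": [{"rot":[0, 0, -0.035]}, {"rot":[0, 0, -0.035]}, {"rot":[0, 0, -0.035]}, {"rot":[0, 0, -0.035]}, {"rot":[0, 0, -0.035]}, {"rot":[0, 0, -0.025]}, {}]}}

```text
time_s: 1.6
ee_pos: [0.4492, -0.3816, 0.2422]
eef_rot: [-3.141, -0.0, 1.192]
force: [-1.1, 0.7, -0.2]
grip_width: 0.0939
grip_force: 0.0
```

```bash
python3 go.py w .450 -.381 .026 1.190
```

```text
t 1.6 board mm [-135.2 -532.8  242.2] q [-0.77  0.38  1.38  0.    1.38 -0.39] f [-1.1  0.7 -0.2]
d tool now [0.0008 0.0006 0.2162] d tool after turning [0.0009 0.0005 0.2162] rotvec [-0.0004 -0.0002  0.0023] world d [ 0.0008  0.0006 -0.2162]
```

Time is generous, so I'll lower and grip.

Scaled: 0.045 m is 0.9, 0.04 m is 0.8.

>>> {"fn": "shift_gripper", "kwargs": {"deltas": [{"d":[0.02, 0.02, 0.8]}, {"d":[0, 0, 0.9]}, {"d":[0, 0, 0.9]}, {"d":[0, 0, 0.7]}, {"d":[0, 0, 0.4]}, {"d":[0, 0, 0.4]}, {"d":[0, 0, 0.22]}, {}]}}

```text
time_s: 2.4
ee_pos: [0.4501, -0.3806, 0.0252]
eef_rot: [-3.139, -0.001, 1.189]
force: [0.3, -0.0, -0.2]
grip_width: 0.0942
grip_force: 0.0
```

>>> {"fn": "shift_gripper", "kwargs": {"deltas": [{}, {}, {}, {}, {}, {}], "finger_gap": 0.03, "force": 50}}

```text
time_s: 3.0
ee_pos: [0.4506, -0.3811, 0.0268]
eef_rot: [3.141, 0.0, 1.191]
force: [-0.7, 0.5, 1.6]
grip_width: 0.0557
grip_force: 50.0
```

```bash
python3 go.py w .450 -.381 .026 1.190
```

```text
t 3.0 board mm [-133.8 -532.3   26.8] q [-0.76  0.62  1.56  0.    0.96 -0.38] f [-0.7  0.5  1.6]
d tool now [-0.0001 -0.0006  0.0008] d tool after turning [-0.0001 -0.0006  0.0008] rotvec [0.0003 0.0001 0.0007] world d [-0.0006  0.0001 -0.0008]
```

Gripped 55.7 mm wide. Lift and carry.

Scaled: -0.035 m is -0.7, -0.03 m is -0.6.

>>> {"fn": "shift_gripper", "kwargs": {"deltas": [{"d":[0, 0, -0.2]}, {"d":[0, 0, -0.6]}, {"d":[0, 0, -0.7]}, {"d":[0, 0, -0.5]}, {}]}}

```text
time_s: 3.5
ee_pos: [0.4516, -0.3821, 0.1306]
eef_rot: [3.136, 0.002, 1.191]
force: [0.4, -0.5, -1.6]
grip_width: 0.0559
grip_force: 50.0
```

```bash
python3 go.py b -185 -230 120 0
```

```text
t 3.5 board mm [-132.7 -533.1  130.6] q [-0.76  0.48  1.51 -0.    1.15 -0.38] f [ 0.4 -0.5 -1.6]
d tool now [ 0.2735 -0.141   0.0092] d tool after turning [-0.0523 -0.3031  0.0106] rotvec [ 0.0065 -0.0016  1.2658] world d [-0.0294  0.3062 -0.0106]
```

>>> {"fn": "shift_gripper", "kwargs": {"deltas": [{"d":[0.4, -0.2, 0]}, {"d":[0.7, -0.36, 0]}, {"d":[0.7, -0.36, 0]}, {"d":[0.7, -0.36, 0.04]}, {"d":[0.7, -0.36, 0.04]}, {"d":[0.7, -0.36, 0.04]}, {"d":[0.7, -0.36, 0.04]}, {"d":[0.6, -0.3, 0.02]}, {"d":[0.26, -0.16, 0]}]}}

```text
time_s: 4.4
ee_pos: [0.4199, -0.073, 0.1167]
eef_rot: [-3.14, 0.0, 1.193]
force: [-0.6, 0.2, -1.4]
grip_width: 0.0555
grip_force: 50.0
```

>>> {"fn": "shift_gripper", "kwargs": {"deltas": [{"rot":[0, 0, 0.025]}, {"rot":[0, 0, 0.035]}, {"rot":[0, 0, 0.035]}, {"rot":[0, 0, 0.035]}, {"rot":[0, 0, 0.035]}, {"rot":[0, 0, 0.035]}, {"rot":[0, 0, 0.035]}, {"rot":[0, 0, 0.035]}, {"rot":[0, 0, 0.035]}, {"rot":[0, 0, 0.0115]}]}}

```text
time_s: 5.4
ee_pos: [0.4203, -0.0751, 0.1167]
eef_rot: [-3.141, 0.001, -0.081]
force: [-0.6, 0.8, -1.7]
grip_width: 0.0553
grip_force: 50.0
```

```bash
python3 go.py b -185 -60 78 0
```

```text
t 5.4 board mm [-186.9 -229.4  116.7] q [-0.26  0.17  1.97  0.    1.01  1.39] f [-0.6  0.8 -1.7]
d tool now [ 0.001  -0.1694  0.0388] d tool after turning [ 0.0019 -0.1694  0.0387] rotvec [-0.0003  0.0014 -0.0055] world d [ 0.0146  0.1688 -0.0387]
```

Scaled: -0.03 m is -0.6, -0.02 m is -0.4, -0.005 rad / 4 = -0.0013.

>>> {"fn": "shift_gripper", "kwargs": {"deltas": [{"d":[0, -0.4, 0.24]}, {"d":[0, -0.6, 0.24], "rot":[0, 0, -0.0013]}, {"d":[0.02, -0.6, 0.24]}, {"d":[0, -0.6, 0.06]}, {"d":[0, -0.6, 0]}, {"d":[0, -0.6, 0]}, {}]}}

```text
time_s: 6.1
ee_pos: [0.4335, 0.0966, 0.0778]
eef_rot: [-3.142, 0.001, -0.067]
force: [-0.4, -0.3, -1.8]
grip_width: 0.056
grip_force: 50.0
```

```bash
python3 go.py b -185 -60 62 0
```

Run:
```python
from h import *
t=cam("top");s=cam("scene")
im=np.zeros((600,800,3),np.uint8);im[:600,:400]=crop(t,165,105,100,150,4);im[:600,400:]=crop(s,200,150,100,150,4)
cv2.imwrite("pics/p2.png",im)
```

```text
t 6.1 board mm [-186.6  -57.2   77.8] q [0.14 0.27 1.96 0.   0.92 1.77] f [-0.4 -0.3 -1.8]
d tool now [0.0016 0.0028 0.0158] d tool after turning [0.0016 0.0028 0.0158] rotvec [-0.0001  0.0011  0.0076] world d [ 0.0014 -0.0029 -0.0158]
```

View pics/p2.png

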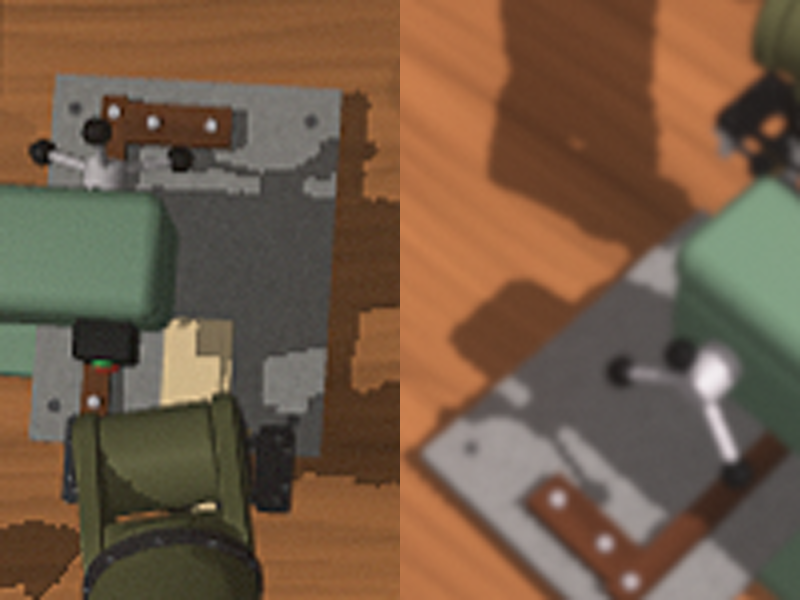

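The blank (left picture, 163–232 across, far end going under the head at row 320) is square over the board; the wrist clears the switch box. Lower, release and retreat.

Scaled: 0.006 m is 0.12, 0.005 m is 0.1, 0.007 rad / 4 = 0.0018.

>>> {"fn": "shift_gripper", "kwargs": {"deltas": [{"d":[0, 0.04, 0.12], "rot":[0, 0, 0.0018]}, {"d":[0, 0, 0.1]}, {"d":[0, 0, 0.06]}, {"d":[0, 0, 0.04]}, {}]}}

```text
time_s: 6.7
ee_pos: [0.4338, 0.092, 0.0621]
eef_rot: [3.142, 0.0, -0.078]
force: [-0.3, -0.5, -0.9]
grip_width: 0.0558
grip_force: 50.0
```

```bash
python3 go.py b -185 -60 62 0
```

```text
t 6.7 board mm [-186.   -61.7   62.1] q [0.13 0.29 1.97 0.   0.88 1.77] f [-0.3 -0.5 -0.9]
d tool now [ 0.001  -0.0017  0.0001] d tool after turning [ 0.001  -0.0017  0.0001] rotvec [ 0.0001  0.0005 -0.0027] world d [ 0.0011  0.0016 -0.0001]
```

Scaled: 0.001 m is 0.02.

>>> {"fn": "shift_gripper", "kwargs": {"deltas": [{"d":[0, 0, 0.02]}, {}]}}

```text
time_s: 6.9
ee_pos: [0.4341, 0.0922, 0.0617]
eef_rot: [-3.142, -0.0, -0.077]
force: [-0.4, -0.8, 1.5]
grip_width: 0.0555
grip_force: 50.0
```

>>> {"fn": "shift_gripper", "kwargs": {"deltas": [{}, {}, {}, {}], "finger_gap": 0.085}}

```text
time_s: 7.3
ee_pos: [0.4339, 0.0923, 0.0615]
eef_rot: [-3.142, -0.0, -0.077]
force: [-1.5, -1.0, 0.0]
grip_width: 0.0837
grip_force: 0.0
```

>>> {"fn": "shift_gripper", "kwargs": {"deltas": [{"d":[0, 0, -0.4]}, {"d":[-0.2, 0, -0.6]}, {"d":[-0.4, 0, -0.6]}, {"d":[-0.4, 0.4, -0.6]}, {"d":[-0.4, 0.8, -0.2]}, {"d":[-0.2, 0.8, 0]}, {"d":[0, 0.8, 0]}, {}], "finger_gap": 0.0}}

```text
time_s: 8.1
ee_pos: [0.3429, -0.0443, 0.1818]
eef_rot: [3.141, -0.001, -0.082]
force: [0.0, 0.1, 0.2]
grip_width: 0.0242
grip_force: 0.0
```

```bash
python3 go.py b -160 -190 100 1.571 0.785
```

Run:
```python
from h import *
t=cam("top");s=cam("scene")
im=np.zeros((600,800,3),np.uint8);im[:600,:400]=crop(t,165,105,100,150,4);im[:600,400:]=crop(s,200,150,100,150,4)
cv2.imwrite("pics/p3.png",im)
```

```text
t 8.1 board mm [-266.4 -204.5  181.8] q [-0.23 -0.13  2.1  -0.    1.17  1.42] f [0.  0.1 0.2]
d tool now [ 0.1062 -0.0152  0.0819] d tool after turning [-0.0476  0.1064  0.0681] rotvec [ 0.6177  0.6116 -1.4884] world d [ 0.1072  0.0064 -0.0818]
```

View pics/p3.png

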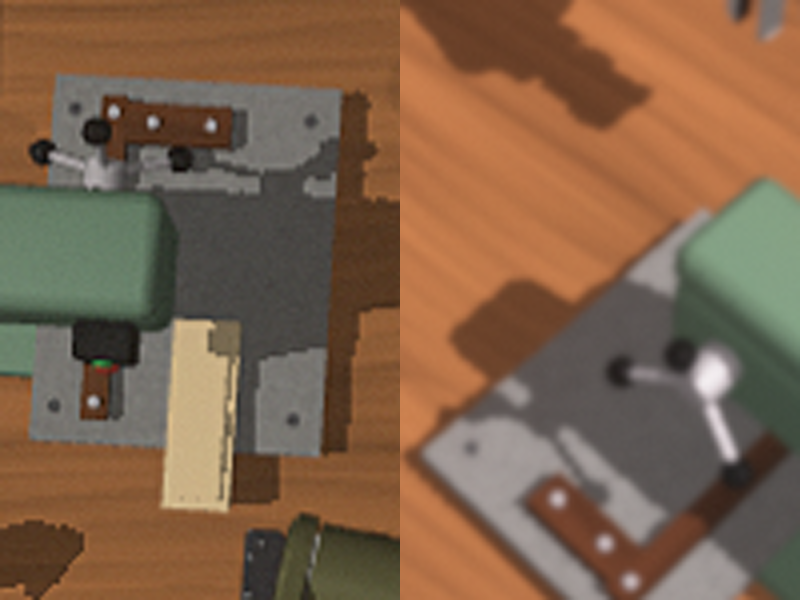

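Blank lies square on the board (about 165–240 across, rows 320–510 in the left crop). Now turn and lean the closed gripper to act as a pusher.

Scaled: -0.15 rad / 4 = -0.0375.

>>> {"fn": "shift_gripper", "kwargs": {"deltas": [{"rot":[0, 0, -0.025]}, {"rot":[0, 0, -0.0375]}, {"rot":[0, 0, -0.0375]}, {"rot":[0, 0, -0.0375]}, {"rot":[0, 0, -0.0375]}, {"rot":[0, 0, -0.0375]}, {"rot":[0, 0, -0.0375]}, {"rot":[0, 0, -0.0375]}, {"rot":[0, 0, -0.0375]}, {"rot":[0, 0, -0.0375]}], "finger_gap": 0}}

```text
time_s: 9.2
ee_pos: [0.3435, -0.0399, 0.1813]
eef_rot: [-3.141, -0.0, 1.381]
force: [-0.4, -0.2, -0.5]
grip_width: 0.0006
grip_force: 0.0
```

>>> {"fn": "shift_gripper", "kwargs": {"deltas": [{"rot":[0, 0, -0.0275]}, {"rot":[0, 0.03, 0]}, {"rot":[0, 0.035, 0]}, {"rot":[0, 0.035, 0]}, {"rot":[0, 0.035, 0]}, {"rot":[0, 0.035, 0]}, {"rot":[0, 0.0263, 0]}, {}]}}

```text
time_s: 10.0
ee_pos: [0.3432, -0.0408, 0.1804]
eef_rot: [-3.136, -0.789, 1.479]
force: [0.1, 0.7, -0.9]
grip_width: 0.0007
grip_force: 0.0
```

```bash
python3 go.py b -115 -160 61 1.571 0.785
```

```text
t 10.0 board mm [-266.4 -200.9  180.4] q [-0.68  0.11  2.06  0.63  1.5  -0.81] f [ 0.1  0.7 -0.9]
d tool now [-0.0541  0.1512  0.1142] d tool after turning [-0.0555  0.1514  0.1134] rotvec [ 0.0069 -0.0036 -0.012 ] world d [ 0.154   0.0295 -0.1194]
```

Scaled: 0.035 m is 0.7, 0.025 m is 0.5, -0.012 rad / 4 = -0.003.

>>> {"fn": "shift_gripper", "kwargs": {"deltas": [{"d":[0, 0.5, 0], "rot":[0, 0, -0.003]}, {"d":[-0.1, 0.7, 0.2], "rot":[0.0015, 0, 0]}, {"d":[-0.2, 0.7, 0.4]}, {"d":[-0.2, 0.7, 0.4]}, {"d":[-0.2, 0.42, 0.4]}, {"d":[-0.2, 0, 0.4]}, {"d":[-0.2, 0, 0.4]}, {"d":[0, 0, 0.08]}, {}]}}

```text
time_s: 10.9
ee_pos: [0.4977, -0.0102, 0.063]
eef_rot: [3.136, -0.784, 1.502]
force: [-0.0, 0.3, 0.5]
grip_width: 0.0005
grip_force: 0.0
```

```bash
python3 go.py b -115 -62 61 1.571 0.785
```

```text
t 10.9 board mm [-114.6 -158.9   63. ] q [-0.44  0.56  1.78  0.77  1.25 -0.79] f [-0.   0.3  0.5]
d tool now [ 0.0672 -0.0002  0.0698] d tool after turning [ 0.0671 -0.0004  0.0699] rotvec [0.0015 0.0015 0.0039] world d [ 0.0069  0.0966 -0.002 ]
```

Scaled: -0.02 m is -0.4, 0.014 m is 0.28, 0.004 rad / 4 = 0.001.

>>> {"fn": "shift_gripper", "kwargs": {"deltas": [{"d":[0.04, -0.4, 0.08], "rot":[0, 0, 0.001]}, {"d":[0.28, 0, 0.28]}, {"d":[0.28, 0, 0.28]}, {"d":[0.16, 0, 0.16]}, {"d":[0.14, 0, 0.14]}, {"d":[0.14, 0, 0.14]}, {"d":[0.14, 0, 0.14]}, {}]}}

```text
time_s: 11.7
ee_pos: [0.4842, 0.0755, 0.0611]
eef_rot: [3.14, -0.785, 1.495]
force: [0.4, -0.3, 0.4]
grip_width: 0.0004
grip_force: 0.0
```

```bash
python3 go.py b -135 -62 61 1.571 0.785
```

```text
t 11.7 board mm [-134.6  -74.4   61.1] q [-0.29  0.5   1.89  0.87  1.14 -0.75] f [ 0.4 -0.3  0.4]
d tool now [ 0.0087 -0.0005  0.0088] d tool after turning [ 0.0087 -0.0004  0.0088] rotvec [ 0.0025  0.     -0.0008] world d [ 0.0005  0.0124 -0.0001]
```

Scaled: 0.004 m is 0.08, 0.003 m is 0.06.

>>> {"fn": "shift_gripper", "kwargs": {"deltas": [{"d":[0.08, 0, 0.08]}, {"d":[0.06, 0, 0.06]}, {"d":[0.03, 0, 0.03]}, {}]}}

```text
time_s: 12.1
ee_pos: [0.4851, 0.0868, 0.061]
eef_rot: [3.14, -0.785, 1.494]
force: [-0.3, 0.7, -0.8]
grip_width: 0.0004
grip_force: 0.1
```

```bash
python3 go.py b -135 -59 61 1.571 0.785
```

```text
t 12.1 board mm [-134.4  -63.1   61. ] q [-0.26  0.5   1.89  0.88  1.12 -0.74] f [-0.3  0.7 -0.8]
d tool now [ 0.0029 -0.0006  0.0029] d tool after turning [ 0.0029 -0.0006  0.0029] rotvec [ 0.0031 -0.     -0.0013] world d [-0.0003  0.0041 -0.    ]
```

>>> {"fn": "shift_gripper", "kwargs": {"deltas": [{"d":[0.02, 0, 0.02]}, {"d":[0.02, 0, 0.02]}, {}]}}

```text
time_s: 12.4
ee_pos: [0.4861, 0.0887, 0.0611]
eef_rot: [3.137, -0.784, 1.494]
force: [1.2, -7.7, 0.5]
grip_width: 0.0007
grip_force: 3.5
```

```bash
python3 go.py b -135 -59 61 1.571 0.785
```

```text
t 12.4 board mm [-133.6  -61.1   61.1] q [-0.26  0.5   1.89  0.88  1.12 -0.74] f [ 1.2 -7.7  0.5]
d tool now [ 0.0014 -0.0014  0.0016] d tool after turning [ 0.0014 -0.0014  0.0016] rotvec [ 0.0054  0.0015 -0.0012] world d [-0.0012  0.0022 -0.0001]
```

Fence contact felt (7.7 N) at TCP y −61. Back off and go round to the near end.

Scaled: -0.045 m is -0.9, -0.04 m is -0.8, -0.003 rad / 4 = -0.0008.

>>> {"fn": "shift_gripper", "kwargs": {"deltas": [{"d":[-0.2, 0, -0.2]}, {"d":[-0.3, 0, -0.3]}, {"d":[0, -0.7, 0], "rot":[-0.0008, 0, 0]}, {"d":[0, -0.9, 0]}, {"d":[0, -0.8, 0]}, {}]}}

```text
time_s: 13.0
ee_pos: [0.3591, 0.0642, 0.0605]
eef_rot: [3.141, -0.786, 1.49]
force: [0.7, -0.3, -0.2]
grip_width: 0.0006
grip_force: 0.0
```

```bash
python3 go.py b -253 -33 61 1.571 0.785
```

Run:
```python
from h import *
t=cam("top")
cv2.imwrite("pics/p4.png",crop(t,165,135,100,120,5))
```

```text
t 13.0 board mm [-258.4  -95.    60.5] q [-0.41  0.32  2.2   0.84  1.12 -0.91] f [ 0.7 -0.3 -0.2]
d tool now [0.0442 0.0051 0.0436] d tool after turning [0.0442 0.0054 0.0435] rotvec [ 0.0042 -0.0014 -0.0041] world d [0.01   0.0615 0.0005]
```

View pics/p4.png

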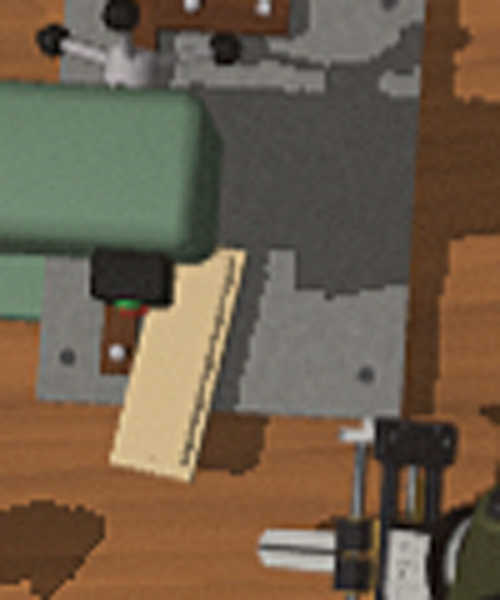

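The picture shows the blank yawed about 10°: its tail overhung the board, and it swung round the fence's near end (edge from (193,480) to (243,250)). Push near its front instead.

Scaled: 0.045 m is 0.9, 0.04 m is 0.8, -0.004 rad / 4 = -0.001.

>>> {"fn": "shift_gripper", "kwargs": {"deltas": [{"d":[-0.08, 0.8, -0.08], "rot":[0.001, 0, -0.001]}, {"d":[0, 0.9, 0]}, {"d":[0, 0.9, 0]}, {"d":[0, 0.74, 0]}, {}]}}

```text
time_s: 13.55
ee_pos: [0.533, 0.0447, 0.0614]
eef_rot: [3.132, -0.784, 1.503]
force: [-0.2, -0.3, -0.2]
grip_width: 0.0003
grip_force: 0.0
```

```bash
python3 go.py b -90 -61 61 1.571 0.785
```

```text
t 13.55 board mm [ -83.5 -101.4   61.4] q [-0.31  0.59  1.74  0.83  1.2  -0.71] f [-0.2 -0.3 -0.2]
d tool now [ 0.0284 -0.0065  0.0288] d tool after turning [ 0.0283 -0.0065  0.0289] rotvec [0.0043 0.0006 0.005 ] world d [-0.0035  0.0408 -0.0004]
```

Scaled: 0.008 m is 0.16, 0.006 m is 0.12, 0.004 rad / 4 = 0.001.

>>> {"fn": "shift_gripper", "kwargs": {"deltas": [{"d":[0.16, -0.06, 0.16], "rot":[0.001, 0, 0.001]}, {"d":[0.12, -0.06, 0.12]}, {"d":[0.1, 0, 0.1]}, {"d":[0.08, 0, 0.08]}, {"d":[0.06, 0, 0.06]}, {"d":[0.02, 0, 0.02]}, {}]}}

```text
time_s: 14.25
ee_pos: [0.5259, 0.084, 0.0614]
eef_rot: [-3.139, -0.785, 1.494]
force: [0.5, -0.3, 0.9]
grip_width: 0.0003
grip_force: 0.0
```

```bash
python3 go.py b -90 -61 61 1.571 0.785
```

```text
t 14.25 board mm [-93.5 -62.8  61.4] q [-0.25  0.57  1.78  0.87  1.15 -0.69] f [ 0.5 -0.3  0.9]
d tool now [0.001  0.0035 0.0015] d tool after turning [0.001  0.0035 0.0015] rotvec [-0.0017  0.0001 -0.0011] world d [ 0.0036  0.0015 -0.0004]
```

>>> {"fn": "shift_gripper", "kwargs": {"deltas": [{"d":[0.02, 0, 0.02]}, {"d":[0.02, 0, 0.02]}, {}]}}

```text
time_s: 14.55
ee_pos: [0.5262, 0.0868, 0.0613]
eef_rot: [-3.139, -0.785, 1.494]
force: [0.9, -0.9, 0.3]
grip_width: 0.0007
grip_force: 0.2
```

```bash
python3 go.py b -90 -59 61 1.571 0.785
```

```text
t 14.55 board mm [-93.5 -60.   61.3] q [-0.24  0.57  1.78  0.87  1.15 -0.68] f [ 0.9 -0.9  0.3]
d tool now [0.0005 0.0035 0.0009] d tool after turning [0.0005 0.0035 0.0009] rotvec [-0.0016  0.     -0.0014] world d [ 0.0035  0.0007 -0.0003]
```

Scaled: 0.001 m is 0.02, 0.0005 m is 0.01.

>>> {"fn": "shift_gripper", "kwargs": {"deltas": [{"d":[0.02, 0, 0.02]}, {"d":[0.01, 0, 0.01]}, {}]}}

```text
time_s: 14.85
ee_pos: [0.5265, 0.0886, 0.0613]
eef_rot: [-3.139, -0.784, 1.494]
force: [1.3, -4.7, -0.5]
grip_width: 0.0005
grip_force: 2.1
```

>>> {"fn": "shift_gripper", "kwargs": {"deltas": [{"d":[0.02, 0, 0.02]}, {}]}}

```text
time_s: 15.05
ee_pos: [0.5266, 0.0893, 0.0613]
eef_rot: [-3.14, -0.783, 1.494]
force: [-2.4, -13.6, 2.1]
grip_width: 0.0005
grip_force: 6.8
```

Firm flush contact (13.6 N) at TCP y≈−58. Round to the near end and look.

Scaled: -0.045 m is -0.9, -0.035 m is -0.7.

>>> {"fn": "shift_gripper", "kwargs": {"deltas": [{"d":[-0.2, 0, -0.2]}, {"d":[-0.4, 0, -0.4]}, {"d":[0, -0.7, 0]}, {"d":[0, -0.9, 0]}, {"d":[0, -0.9, 0]}, {"d":[0, -0.9, 0]}, {}]}}

```text
time_s: 15.75
ee_pos: [0.3492, 0.0616, 0.0614]
eef_rot: [-3.133, -0.787, 1.49]
force: [0.3, -0.3, -1.2]
grip_width: 0.0002
grip_force: 0.0
```

```bash
python3 go.py b -253 -33 61 1.571 0.785
```

Run:
```python
from h import *
t=cam("top")
cv2.imwrite("pics/p5.png",crop(t,165,135,100,120,5))
```

```text
t 15.75 board mm [-268.1  -98.3   61.4] q [-0.43  0.31  2.22  0.82  1.13 -0.92] f [ 0.3 -0.3 -1.2]
d tool now [0.0459 0.0152 0.0465] d tool after turning [0.0459 0.0151 0.0465] rotvec [-0.0045 -0.002  -0.0044] world d [ 0.02    0.064  -0.0004]
```

View pics/p5.png

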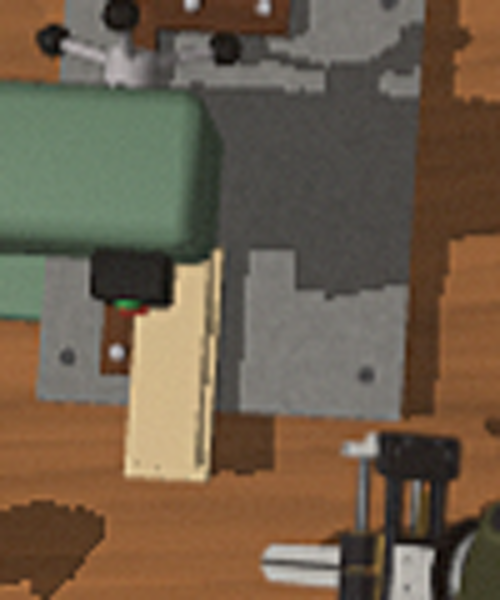

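Blank is now flush along the fence (tail at row 480, ≈ x −221). Move behind the end and push.

The manual's scale: shifts go in shares of 50 mm and turns go in shares of 4 rad. Converting my numbers, 0.015 m is 0.3, 0.01 m is 0.2, -0.004 rad / 4 = -0.001.

>>> {"fn": "shift_gripper", "kwargs": {"deltas": [{"d":[0.2, 0, 0.2], "rot":[-0.001, 0, -0.001]}, {"d":[0.3, 0, 0.3]}, {"d":[0.3, 0, 0.3]}, {"d":[0.12, 0, 0.13]}, {}]}}

```text
time_s: 16.3
ee_pos: [0.359, 0.1263, 0.0614]
eef_rot: [3.136, -0.785, 1.502]
force: [-0.4, -0.3, -0.1]
grip_width: 0.0007
grip_force: 0.0
```

```bash
python3 go.py b -100 -33 61 1.571 0.785
```

```text
t 16.3 board mm [-263.1  -33.1   61.4] q [-0.25  0.3   2.23  0.94  1.03 -0.86] f [-0.4 -0.3 -0.1]
d tool now [-0.0009  0.1631  0.0005] d tool after turning [-0.0002  0.1631  0.0003] rotvec [ 0.0014 -0.0001  0.0043] world d [ 0.1627 -0.0121 -0.0004]
```

Scaled: 0.015 m is 0.3, 0.01 m is 0.2, 0.004 rad / 4 = 0.001.

>>> {"fn": "shift_gripper", "kwargs": {"deltas": [{"d":[0, 0.3, 0], "rot":[0, 0, 0.001]}, {"d":[0, 0.2, 0]}, {"d":[0, 0.16, 0]}, {"d":[0, 0.16, 0]}, {"d":[0, 0.16, 0]}, {"d":[0, 0.16, 0]}, {"d":[0, 0.16, 0]}, {"d":[0, 0.16, 0]}, {"d":[0, 0.16, 0]}, {"d":[0, 0.16, 0]}]}}

```text
time_s: 17.3
ee_pos: [0.448, 0.119, 0.0614]
eef_rot: [3.141, -0.785, 1.494]
force: [-0.8, 0.7, -0.4]
grip_width: 0.0003
grip_force: 0.3
```

>>> {"fn": "shift_gripper", "kwargs": {"deltas": [{"d":[0, 0.16, 0]}, {"d":[0, 0.16, 0]}, {"d":[0, 0.16, 0]}, {"d":[0, 0.16, 0]}, {"d":[0, 0.16, 0]}, {"d":[0, 0.16, 0]}, {"d":[0, 0.1, 0]}, {}]}}

```text
time_s: 18.1
ee_pos: [0.5007, 0.1149, 0.0614]
eef_rot: [3.14, -0.785, 1.494]
force: [-0.6, -0.1, -0.5]
grip_width: 0.0004
grip_force: 0.0
```

```bash
python3 go.py b -82.5 -33 61 1.571 0.785
```

Run:
```python
from h import *
t=cam("top");s=cam("scene")
im=np.zeros((600,800,3),np.uint8);im[:600,:400]=crop(t,165,115,100,150,4);im[:600,400:]=crop(s,200,150,100,150,4)
cv2.imwrite("pics/p6.png",im)
```

```text
t 18.1 board mm [-121.   -33.9   61.4] q [-0.2   0.52  1.86  0.91  1.1  -0.7 ] f [-0.6 -0.1 -0.5]
d tool now [0.0003 0.0385 0.001 ] d tool after turning [0.0003 0.0385 0.0009] rotvec [ 0.0026  0.     -0.0012] world d [ 0.0384 -0.002  -0.0004]
```

View pics/p6.png

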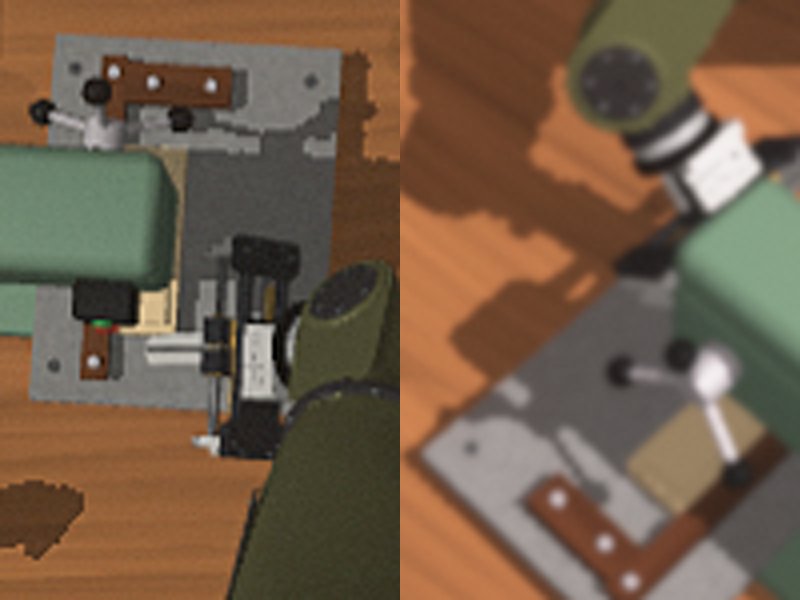

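The blank slides along the fence (left crop, tail row ~330; right crop far end (630,460)–(675,515), ~35 mm short of the stop). The gripper clears the head. Continue.

Scaled: 0.008 m is 0.16, 0.007 m is 0.14.

>>> {"fn": "shift_gripper", "kwargs": {"deltas": [{"d":[0, 0.16, 0]}, {"d":[0, 0.16, 0]}, {"d":[0, 0.14, 0]}, {"d":[0, 0.1, 0]}, {"d":[0, 0.06, 0]}, {}]}}

```text
time_s: 18.8
ee_pos: [0.5314, 0.1125, 0.0614]
eef_rot: [3.14, -0.785, 1.494]
force: [0.3, -0.3, -0.5]
grip_width: 0.0004
grip_force: 0.0
```

```bash
python3 go.py b -82.5 -33 61 1.571 0.785
```

```text
t 18.8 board mm [-90.2 -34.   61.4] q [-0.19  0.57  1.78  0.9   1.12 -0.66] f [ 0.3 -0.3 -0.5]
d tool now [0.0004 0.0077 0.001 ] d tool after turning [0.0004 0.0077 0.001 ] rotvec [ 0.0025  0.0001 -0.0013] world d [ 0.0078  0.0004 -0.0004]
```

>>> {"fn": "shift_gripper", "kwargs": {"deltas": [{"d":[0, 0.04, 0]}, {"d":[0, 0.03, 0]}, {"d":[0, 0.02, 0]}, {}]}}

```text
time_s: 19.2
ee_pos: [0.5357, 0.1122, 0.0615]
eef_rot: [3.14, -0.785, 1.494]
force: [-0.7, 0.3, -0.3]
grip_width: 0.0003
grip_force: 0.0
```

Scaled: 0.0015 m is 0.03, 0.001 m is 0.02.

>>> {"fn": "shift_gripper", "kwargs": {"deltas": [{"d":[0, 0.03, 0]}, {"d":[0, 0.02, 0]}, {}]}}

```text
time_s: 19.5
ee_pos: [0.5382, 0.112, 0.0615]
eef_rot: [3.14, -0.785, 1.494]
force: [-0.6, 0.8, -0.9]
grip_width: 0.0006
grip_force: 0.0
```

>>> {"fn": "shift_gripper", "kwargs": {"deltas": [{"d":[0, 0.02, 0]}, {"d":[0, 0.01, 0]}, {}]}}

```text
time_s: 19.8
ee_pos: [0.5396, 0.1119, 0.0615]
eef_rot: [3.141, -0.785, 1.494]
force: [1.1, -0.2, 0.3]
grip_width: 0.0004
grip_force: 0.1
```

```bash
python3 go.py b -82.5 -33 61 1.571 0.785
```

```text
t 19.8 board mm [-82.  -34.   61.5] q [-0.19  0.58  1.75  0.89  1.12 -0.65] f [ 1.1 -0.2  0.3]
d tool now [ 0.0004 -0.0005  0.001 ] d tool after turning [ 0.0004 -0.0005  0.001 ] rotvec [ 0.0024  0.0001 -0.0013] world d [-0.0005  0.001  -0.0005]
```

Scaled: 0.001 m is 0.02, 0.0005 m is 0.01.

>>> {"fn": "shift_gripper", "kwargs": {"deltas": [{"d":[0, 0.02, 0]}, {"d":[0, 0.01, 0]}, {}]}}

```text
time_s: 20.1
ee_pos: [0.5407, 0.1119, 0.0615]
eef_rot: [-3.141, -0.785, 1.494]
force: [-5.0, -0.9, 2.1]
grip_width: 0.0003
grip_force: 2.3
```

>>> {"fn": "shift_gripper", "kwargs": {"deltas": [{"d":[0, 0.02, 0]}, {}]}}

```text
time_s: 20.3
ee_pos: [0.5408, 0.112, 0.0614]
eef_rot: [-3.139, -0.786, 1.494]
force: [-13.1, -3.0, 8.0]
grip_width: 0.0004
grip_force: 6.2
```

```bash
python3 go.py b -82.5 -33 61 1.571 0.785
```

```text
t 20.3 board mm [-80.8 -33.8  61.4] q [-0.19  0.58  1.75  0.89  1.13 -0.65] f [-13.1  -3.    8. ]
d tool now [ 0.0002 -0.0017  0.0008] d tool after turning [ 0.0002 -0.0017  0.0008] rotvec [-0.0012 -0.0009 -0.0015] world d [-0.0016  0.0009 -0.0004]
```

Stop contact, 13 N at TCP x −81. Now seat the side once more at the middle.

Scaled: 0.04 m is 0.8, -0.015 m is -0.3.

>>> {"fn": "shift_gripper", "kwargs": {"deltas": [{"d":[0, -0.16, 0]}, {"d":[0, -0.24, 0]}, {"d":[-0.3, 0, -0.3]}, {"d":[-0.4, 0, -0.4]}, {"d":[-0.3, 0, -0.3]}, {"d":[0, 0.6, 0]}, {"d":[0, 0.8, 0]}, {"d":[0, 0.8, 0]}, {}]}}

```text
time_s: 21.2
ee_pos: [0.6294, 0.0339, 0.0616]
eef_rot: [3.136, -0.784, 1.497]
force: [-0.9, -0.6, -0.6]
grip_width: 0.0003
grip_force: 0.0
```

```bash
python3 go.py b 15 -64 61 1.571 0.785
```

```text
t 21.2 board mm [  13.4 -104.9   61.6] q [-0.28  0.75  1.44  0.81  1.27 -0.59] f [-0.9 -0.6 -0.6]
d tool now [0.0286 0.0015 0.0294] d tool after turning [0.0285 0.0016 0.0294] rotvec [0.0047 0.0006 0.0004] world d [ 0.0047  0.0407 -0.0006]
```

Scaled: 0.01 m is 0.2, 0.0085 m is 0.17, 0.004 rad / 4 = 0.001.

>>> {"fn": "shift_gripper", "kwargs": {"deltas": [{"d":[0.2, 0, 0.2], "rot":[0.001, 0, 0]}, {"d":[0.2, 0, 0.2]}, {"d":[0.16, 0, 0.17]}, {"d":[0.03, 0, 0.03]}, {}]}}

```text
time_s: 21.7
ee_pos: [0.6292, 0.0769, 0.0614]
eef_rot: [-3.139, -0.785, 1.495]
force: [-0.4, -0.2, -0.0]
grip_width: 0.0004
grip_force: 0.0
```

>>> {"fn": "shift_gripper", "kwargs": {"deltas": [{"d":[0.02, 0, 0.02]}, {"d":[0.02, 0, 0.02]}, {}]}}

```text
time_s: 22.0
ee_pos: [0.6297, 0.0788, 0.0612]
eef_rot: [-3.139, -0.785, 1.494]
force: [-1.0, 0.2, -0.9]
grip_width: 0.0005
grip_force: 0.0
```

```bash
python3 go.py b 15 -58 61 1.571 0.785
```

```text
t 22.0 board mm [ 10.3 -60.2  61.2] q [-0.21  0.74  1.46  0.84  1.23 -0.55] f [-1.   0.2 -0.9]
d tool now [0.0014 0.0047 0.0017] d tool after turning [0.0014 0.0047 0.0017] rotvec [-0.0015  0.     -0.0016] world d [ 0.0048  0.0018 -0.0002]
```

Scaled: 0.001 m is 0.02, 0.0005 m is 0.01.

>>> {"fn": "shift_gripper", "kwargs": {"deltas": [{"d":[0.02, 0, 0.02]}, {"d":[0.01, 0, 0.01]}, {}]}}

```text
time_s: 22.3
ee_pos: [0.6299, 0.0808, 0.0611]
eef_rot: [-3.139, -0.784, 1.494]
force: [-0.5, -4.2, 0.1]
grip_width: 0.0005
grip_force: 2.0
```

>>> {"fn": "shift_gripper", "kwargs": {"deltas": [{"d":[0.01, 0, 0.01]}, {"d":[0.01, 0, 0.01]}, {}]}}

```text
time_s: 22.6
ee_pos: [0.63, 0.0813, 0.0611]
eef_rot: [-3.139, -0.783, 1.494]
force: [-3.7, -11.8, 1.6]
grip_width: 0.0006
grip_force: 5.9
```

>>> {"fn": "shift_gripper", "kwargs": {"deltas": [{"d":[0.01, 0, 0.01]}, {}]}}

```text
time_s: 22.8
ee_pos: [0.6301, 0.0815, 0.0611]
eef_rot: [-3.139, -0.783, 1.494]
force: [-4.6, -15.5, 3.5]
grip_width: 0.0003
grip_force: 8.0
```

```bash
python3 go.py b 15 -58 61 1.571 0.785
```

```text
t 22.8 board mm [ 10.5 -57.5  61.1] q [-0.21  0.74  1.46  0.84  1.22 -0.55] f [ -4.6 -15.5   3.5]
d tool now [-0.0004  0.0045 -0.0003] d tool after turning [-0.0005  0.0045 -0.0003] rotvec [-0.0006  0.0021 -0.0018] world d [ 0.0044 -0.0009 -0.0001]
```

Fence 15 N at TCP y −57.5. One confirming push at the end, then look.

>>> {"fn": "shift_gripper", "kwargs": {"deltas": [{"d":[-0.16, 0, -0.16]}, {"d":[-0.4, 0, -0.4]}, {"d":[0, -0.6, 0]}, {"d":[0, -0.8, 0]}, {"d":[0, -0.84, 0]}, {}]}}

```text
time_s: 23.4
ee_pos: [0.511, 0.0528, 0.0608]
eef_rot: [-3.132, -0.786, 1.489]
force: [1.1, -0.7, -0.6]
grip_width: 0.0002
grip_force: 0.0
```

```bash
python3 go.py b -100 -33 61 1.571 0.785
```

```text
t 23.4 board mm [-106.1  -95.    60.8] q [-0.31  0.56  1.8   0.84  1.18 -0.72] f [ 1.1 -0.7 -0.6]
d tool now [0.044  0.0061 0.0438] d tool after turning [0.044  0.0061 0.0437] rotvec [-0.005  -0.0014 -0.0046] world d [0.0107 0.0614 0.0002]
```

Scaled: 0.015 m is 0.3, 0.012 m is 0.24, -0.004 rad / 4 = -0.001.

>>> {"fn": "shift_gripper", "kwargs": {"deltas": [{"d":[0.24, 0, 0.24], "rot":[-0.001, 0, -0.001]}, {"d":[0.3, 0, 0.3]}, {"d":[0.24, 0, 0.24]}, {"d":[0.1, 0, 0.1]}, {"d":[0, 0.12, 0]}, {"d":[0, 0.12, 0]}, {}]}}

```text
time_s: 24.1
ee_pos: [0.533, 0.1124, 0.0615]
eef_rot: [3.136, -0.785, 1.5]
force: [0.2, -0.0, -0.5]
grip_width: 0.0006
grip_force: 0.0
```

```bash
python3 go.py b -82 -33 61 1.571 0.785
```

```text
t 24.1 board mm [-88.6 -33.9  61.5] q [-0.19  0.57  1.77  0.9   1.12 -0.66] f [ 0.2 -0.  -0.5]
d tool now [0.0003 0.0066 0.001 ] d tool after turning [0.0003 0.0066 0.001 ] rotvec [0.0035 0.0001 0.0026] world d [ 0.0066  0.0004 -0.0005]
```

Scaled: 0.003 m is 0.06, 0.002 m is 0.04, 0.003 rad / 4 = 0.0008.

>>> {"fn": "shift_gripper", "kwargs": {"deltas": [{"d":[0, 0.06, 0], "rot":[0, 0, 0.0008]}, {"d":[0, 0.04, 0]}, {"d":[0, 0.02, 0]}, {"d":[0, 0.02, 0]}, {}]}}

```text
time_s: 24.6
ee_pos: [0.539, 0.1127, 0.0615]
eef_rot: [3.14, -0.785, 1.495]
force: [-1.0, 0.1, 0.5]
grip_width: 0.0003
grip_force: 0.0
```

>>> {"fn": "shift_gripper", "kwargs": {"deltas": [{"d":[0, 0.014, 0]}, {"d":[0, 0.01, 0]}, {}]}}

```text
time_s: 24.9
ee_pos: [0.5402, 0.1126, 0.0615]
eef_rot: [3.14, -0.785, 1.496]
force: [-0.1, 0.5, 0.7]
grip_width: 0.0003
grip_force: 0.0
```

```bash
python3 go.py b -82 -33 61 1.571 0.785
```

```text
t 24.9 board mm [-81.4 -33.2  61.5] q [-0.19  0.58  1.75  0.89  1.12 -0.65] f [-0.1  0.5  0.7]
d tool now [-0.0002 -0.0006  0.0005] d tool after turning [-0.0002 -0.0006  0.0005] rotvec [ 0.0024  0.     -0.0003] world d [-0.0005  0.0002 -0.0005]
```

Scaled: 0.0005 m is 0.01.

>>> {"fn": "shift_gripper", "kwargs": {"deltas": [{"d":[0, 0.01, 0]}, {"d":[0, 0.01, 0]}, {}]}}

```text
time_s: 25.2
ee_pos: [0.5407, 0.1126, 0.0614]
eef_rot: [3.141, -0.785, 1.495]
force: [-4.9, -1.4, 3.4]
grip_width: -0.0
grip_force: 2.4
```

>>> {"fn": "shift_gripper", "kwargs": {"deltas": [{"d":[0, 0.01, 0]}, {}]}}

```text
time_s: 25.4
ee_pos: [0.5408, 0.1126, 0.0614]
eef_rot: [-3.141, -0.785, 1.495]
force: [-8.6, -2.7, 5.2]
grip_width: 0.0005
grip_force: 4.5
```

```bash
python3 go.py b -82 -33 61 1.571 0.785
```

```text
t 25.4 board mm [-80.9 -33.1  61.4] q [-0.19  0.58  1.75  0.89  1.13 -0.65] f [-8.6 -2.7  5.2]
d tool now [-0.0002 -0.0011  0.0004] d tool after turning [-0.0002 -0.0011  0.0004] rotvec [ 0.     -0.0004 -0.0006] world d [-0.0011  0.0002 -0.0004]
```

Same seating at x −80.9, so it hadn't moved. Withdraw clear and check.

>>> {"fn": "shift_gripper", "kwargs": {"deltas": [{"d":[0, -0.12, 0]}, {"d":[0, -0.4, 0]}, {"d":[-0.4, -0.6, -0.4]}, {"d":[-0.4, -0.6, -0.4]}, {"d":[-0.4, -0.6, -0.4]}, {"d":[-0.4, -0.6, -0.6]}, {"d":[-0.4, -0.4, -0.8]}, {"d":[0, 0, -0.8]}, {"d":[0, 0, -0.6]}, {}]}}

```text
time_s: 26.4
ee_pos: [0.3606, -0.0886, 0.1338]
eef_rot: [3.133, -0.782, 1.497]
force: [0.3, 0.3, -0.2]
grip_width: 0.0003
grip_force: 0.0
```

Run:
```python
from h import *
t=cam("top");s=cam("scene")
im=np.zeros((600,800,3),np.uint8);im[:600,:400]=crop(t,165,115,80,120,5)[:600,:400];im[:600,400:]=crop(s,235,215,67,100,6)[:600,:400]
cv2.imwrite("pics/p7.png",im)
```

```text
(no output)
```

View pics/p7.png

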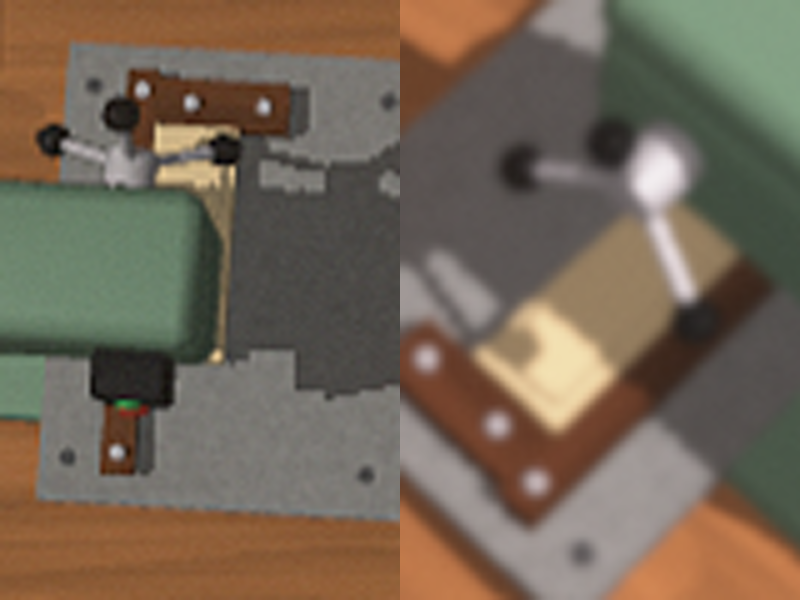

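The blank sits square in the corner: in the right crop its far end lies against the stop from (475,350) to (555,432), with the long side along the fence. Arm clear; handing in.

```bash
python3 -c "
from station import ctrl, viewer, workorder
print(workorder.hand_in())"
```

```text
the job is handed in; nothing more can be done
None
```

The plinth blank lies right way up, flush along the fence and against the stop. It is released with the arm clear, the drill was not bumped as far as the pictures and force readings show, and the job was handed in at about 26 s of the 58 s.

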